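# Put the stray spice jar away through the caddy's sprung flaps

### The job

Put the loose spice jar with the black cap away, upright, in the one empty bay of the wooden spice caddy: press it down through that bay's sprung flaps until it stands fully home on the floor of the bay and all the flaps have closed again. Two of the three bays already hold a jar and the flaps hide which, so feel for the empty one. Leave the pepper mill, the salt shaker and the honey jar where they stand, and never lay the spice jar over.

Things in the scene. Friction and masses are not known exactly. Their poses are not given: they have to be found in the camera images.
- spice_jar: The glass spice jar with a flat black cap that stands alone on the worktop: a plain cylinder 41 mm in diameter (cap 40 mm) and 105 mm tall, about 0.11 kg. Origin: centre of its underside; z up its axis.
- caddy: Wooden spice caddy, fixed, 84 mm (x) by 204 mm (y) by 152 mm high: three equal bays in a row along y, 64 mm apart (inside 66 x 58 mm, floor 8 mm above the origin), each under its own mouth in the flat roof. Two bays, not known which, hold a jar like the loose one; one is empty. Closed flaps hide the inside. Origin: centre of its underside; x away from the robot at yaw 0, y along the row, z up.
- mouth0 (a point): Centre of the left (+y) mouth, at roof level (152 mm up); axes as the caddy's. 52 mm in x by 56 mm in y, shut by two steel flaps hinged at its near and far edges that meet in the middle. Passes a jar, or shut fingers, but not fingers round a jar. A jar standing on the bay's floor has its cap 39 mm below the roof, clear of the flaps, which hang 26 mm down when open.
- mouth1 (a point): Centre of the middle mouth, at roof level (152 mm up); axes as the caddy's. 52 mm in x by 56 mm in y, shut by two steel flaps hinged at its near and far edges that meet in the middle. Passes a jar, or shut fingers, but not fingers round a jar. A jar standing on the bay's floor has its cap 39 mm below the roof, clear of the flaps, which hang 26 mm down when open.
- mouth2 (a point): Centre of the right (-y) mouth, at roof level (152 mm up); axes as the caddy's. 52 mm in x by 56 mm in y, shut by two steel flaps hinged at its near and far edges that meet in the middle. Passes a jar, or shut fingers, but not fingers round a jar. A jar standing on the bay's floor has its cap 39 mm below the roof, clear of the flaps, which hang 26 mm down when open.
- flap0_near (a joint): Near (-x) flap of the left (+y) mouth, rad: 0 shut and level, grows as it is pushed down, 1.5 hanging open. 26 mm long, 54 wide, 3 thick; a spring shuts it (preload 0.021 N m, 0.08 N m wide open). Slowly pushing a jar down through a pair takes up to about 10 N in the first 10 mm, then only 1 to 3 N; let go there, the flaps pinch the jar and hold it up.
- flap0_far (a joint): Far (+x) flap of the left (+y) mouth, rad: 0 shut and level, grows as it is pushed down, 1.5 hanging open. 26 mm long, 54 wide, 3 thick; a spring shuts it (preload 0.021 N m, 0.08 N m wide open). Slowly pushing a jar down through a pair takes up to about 10 N in the first 10 mm, then only 1 to 3 N; let go there, the flaps pinch the jar and hold it up.
- flap1_near (a joint): Near (-x) flap of the middle mouth, rad: 0 shut and level, grows as it is pushed down, 1.5 hanging open. 26 mm long, 54 wide, 3 thick; a spring shuts it (preload 0.021 N m, 0.08 N m wide open). Slowly pushing a jar down through a pair takes up to about 10 N in the first 10 mm, then only 1 to 3 N; let go there, the flaps pinch the jar and hold it up.
- flap1_far (a joint): Far (+x) flap of the middle mouth, rad: 0 shut and level, grows as it is pushed down, 1.5 hanging open. 26 mm long, 54 wide, 3 thick; a spring shuts it (preload 0.021 N m, 0.08 N m wide open). Slowly pushing a jar down through a pair takes up to about 10 N in the first 10 mm, then only 1 to 3 N; let go there, the flaps pinch the jar and hold it up.
- flap2_near (a joint): Near (-x) flap of the right (-y) mouth, rad: 0 shut and level, grows as it is pushed down, 1.5 hanging open. 26 mm long, 54 wide, 3 thick; a spring shuts it (preload 0.021 N m, 0.08 N m wide open). Slowly pushing a jar down through a pair takes up to about 10 N in the first 10 mm, then only 1 to 3 N; let go there, the flaps pinch the jar and hold it up.
- flap2_far (a joint): Far (+x) flap of the right (-y) mouth, rad: 0 shut and level, grows as it is pushed down, 1.5 hanging open. 26 mm long, 54 wide, 3 thick; a spring shuts it (preload 0.021 N m, 0.08 N m wide open). Slowly pushing a jar down through a pair takes up to about 10 N in the first 10 mm, then only 1 to 3 N; let go there, the flaps pinch the jar and hold it up.
- pepper_mill: Dark wooden pepper mill, 58 mm diameter, 150 mm tall, a bystander. Origin: centre of its underside.
- salt_shaker: Salt shaker, glass with a domed metal top, 44 mm diameter, 90 mm tall, a bystander. Origin: centre of its underside.
- honey_jar: Honey jar with a pale lid, 66 x 72 mm, 102 mm tall, a bystander. Origin: centre of its underside.
There are look-alikes about, which are no part of the job. What is shaped like the spice_jar but orange or red is not meant.

How it is judged:
On the way:
1. the jar has passed down between a pair of flaps (its underside more than 52 mm below the roof, inside the caddy) (x of spice_jar in the frame of caddy between -0.03 and 0.03 m and y of spice_jar in the frame of caddy between -0.095 and 0.095 m and z of spice_jar in the frame of caddy below 0.1 m), for 0.1 s.
At the end, for the whole second after the job is handed in: The jar stands upright (within 0.12 rad) and at rest inside the caddy, its underside within 5 mm of the bay's floor, and all six flaps are shut (each under 0.12 rad) (x of spice_jar in the frame of caddy between -0.03 and 0.03 m and y of spice_jar in the frame of caddy between -0.095 and 0.095 m and z of spice_jar in the frame of caddy below 0.013 m and angle between spice_jar's own z axis and vertical below 0.12 rad and linear speed of spice_jar below 0.02 m/s and value of joint each of flap0_near, flap0_far, flap1_near, flap1_far, flap2_near, flap2_far below 0.12 rad); the robot touches nothing.
It fails at once if the pepper mill is shifted more than 30 mm (distance of pepper_mill from where it was at the start of the episode above 0.03 m).
It fails at once if the salt shaker is shifted more than 30 mm (distance of salt_shaker from where it was at the start of the episode above 0.03 m).
It fails at once if the honey jar is shifted more than 30 mm (distance of honey_jar from where it was at the start of the episode above 0.03 m).
It fails at once if the spice jar is laid over (tilted more than 0.6 rad) (angle between spice_jar's own z axis and vertical above 0.6 rad).
It also fails if it takes over 58 s, if anything falls off the work surface, if the arm or the gripper's body presses on something with over 40 N, if the wrist force passes 120 N, or if a joint passes its speed limit or range.

### The arm

A 7-joint arm with a two-finger parallel gripper is mounted at the origin on a cart in front of the work surface, level with it; the furniture and walls round the work are solid. World frame = base frame: x ahead of the robot, y to its left, z up, the work surface at z = 0. Lengths are in m, angles in rad, forces in N, time in s.
With the tool pointing down it reaches from about 0.425 to 0.925 m from the base axis. Payload 6.8 kg.
Tool frame: the origin (TCP) lies between the finger pads; the fingertips stand ahead of it and the grasp point (between the pads) lies 3 mm ahead of it (manip.finger_overhang is the z of the fingertips in the tool frame, in m); z points along the fingers, y is the line along which they close (so a half turn about z gives the same grasp; the last joint's range is limited). The gripper opens to 85 mm and grips with 20 to 120 N. Pads are 22 mm wide; open, the fingers measure 114 mm over their backs; the gripper's body (76 mm by 85 mm) begins 54 mm behind the grasp point. The pads swing forward as they close: fully open they stand 13 mm farther back than shut.
Start: joints at [-1.435, 0.477, 0.022, 1.555, -0.011, 1.109, -0.083], TCP at [0.163, 0.655, 0.253] pointing down, gripper open.
Joint ranges: [-2.96, 2.96], [-0.34, 2.1], [-1.41, 1.46], [0.24, 2.44], [-1.37, 4.51], [0.17, 1.92], [-2.96, 2.96]. Speed limits (rad/s): [2.39, 2.39, 3.14, 3.14, 3.14, 3.14, 3.14].

### API

Orientations are given as a rotation vector (axis times angle).
In Python, from workcell import manip, hand, get_state, grab_frame, camera_info, ticket gives the robot as it stands. Calls block until the motion is done:
- manip.movep(position, orientation): joint-space move of the TCP to a pose.
- manip.move_straight(position, rotation=None, feed=0.15, contact_N=None): straight line of the TCP; rotation=None keeps the orientation; feed is the mean speed in m/s. With contact_N (N) it stops when the force on the tool has changed by that much, and returns True; else False.
- manip.movej(angles): joint-space move.
- hand.set_gripper(opening, grasp_force=None): finger opening in m; grasp_force is the grip in N (None keeps the last); returns when the fingers have stopped.
- manip.hold(seconds).
- manip.inverse_kinematics(position, orientation): joint angles nearest the present ones, or None.
- get_state(): the state.
- grab_frame(name): name is "scene" or "top"; returns the picture (480x640x3 uint8, red, green, blue); there is no depth.
- camera_info(name): a dict with "intrinsics" (3x3 intrinsics, pixels), "origin" and "orientation" of the camera in the world. Camera axes: x right, y down, z forward; pixel columns grow to the right and rows downward; lengths in m; the calibration is good to about 2 mm. A picture is of the moment at which its call begins. camera_info takes no time and is no camera call.
A pose or a line that the arm cannot do raises manip.PlanningError and nothing moves.
- ticket.job_done(): hands the job in; it is judged then, once.
The state is a dict: "clock": time; "q": joint angles; "joint_velocities": joint speeds; "joint_efforts": joint torques, N m; "tcp_pos": TCP position; "ee_rot": TCP orientation; "force": force on the tool from outside, world axes, zero at the start; "wrist_torque": the same for the moment, N m; "grip_width": finger opening in m; "gripper_force": force on a finger pad.
Only numpy, scipy, OpenCV 4.12 (cv2) and the standard library are available. Lean on these libraries where they do the work, as an engineer would, in place of code of your own. Each camera call takes 0.05 s, during which the arm holds its last target. There are 200 camera calls.

## Working session

There is one attempt and no reset: what is moved stays moved. The work goes in short steps, each a Python script; the robot and the scene stay as the last script left them, time stands still between calls to the robot, and variables do not carry over. Pictures are saved under pics/ and viewed, at most 10 in all, crops included, and the job is handed in when it is done.

```bash
mkdir -p pics
python3 - <<'E'
from workcell import *
import cv2
for n in("scene","top"):
    im=grab_frame(n); cv2.imwrite(f"pics/{n}0.png",im[:,:,::-1]); print(n,camera_info(n))
s=get_state();print(s["clock"],s["tcp_pos"],s["ee_rot"],s["force"],manip.finger_overhang)
E
```

```text
scene {'intrinsics': array([[432.99103799,   0.        , 318.7286627 ],
       [  0.        , 432.99103799, 247.35434418],
       [  0.        ,   0.        ,   1.        ]]), 'origin': array([-0.04797995, -0.58559698,  0.70094195]), 'orientation': array([-2.09076078,  0.83812062, -0.44585628])}
top {'intrinsics': array([[466.33919457,   0.        , 324.2334196 ],
       [  0.        , 466.33919457, 239.30212682],
       [  0.        ,   0.        ,   1.        ]]), 'origin': array([ 0.32874122, -0.04141116,  1.08528261]), 'orientation': array([-2.13758225,  2.12102048, -0.21673216])}
0.1 [0.16283083 0.65456161 0.25241134] [-3.81904488e-01 -3.11822793e+00  2.59635819e-03] [ 0.50620672 -0.41372727 -0.43086349] 0.022
```

View pics/scene0.png

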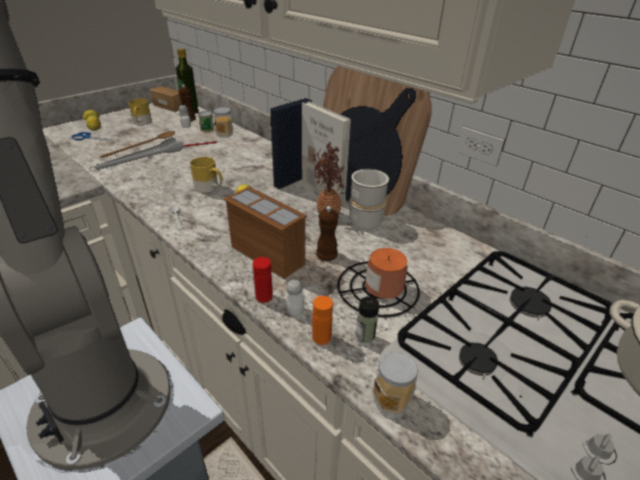

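View pics/top0.png

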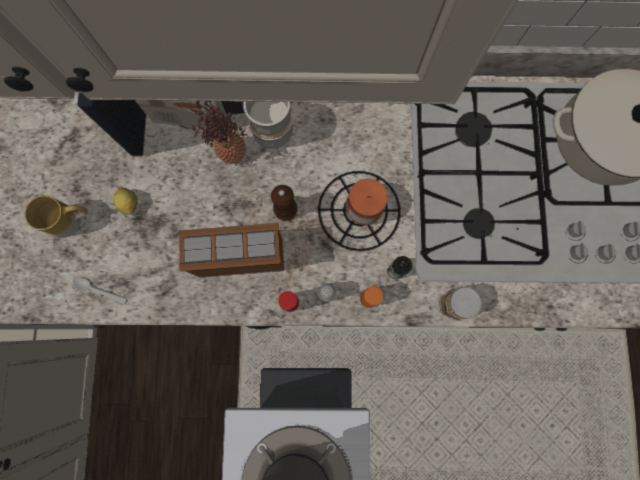

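The scene view shows the candidates with the jar shape. Red is at scene (263,280) / top (289,301), orange at scene (322,320) / top (372,296), and glass with a black cap at scene (368,320) / top (402,267). Only the last fits, because red and orange are excluded. The caddy flaps are at top (198,249), (230,247) and (261,245). Next I'll measure and confirm it with a crop.

```bash
cat > h.py <<'E'
from workcell import *
import cv2, numpy as np
from scipy.spatial.transform import Rotation as R
def cast(n,uv,z):
    c=camera_info(n); d=R.from_rotvec(c["orientation"]).as_matrix()@np.linalg.solve(c["intrinsics"],[uv[0],uv[1],1.])
    o=np.array(c["origin"]); return o+d*(z-o[2])/d[2]
def proj(n,p):
    c=camera_info(n); q=c["intrinsics"]@(R.from_rotvec(c["orientation"]).as_matrix().T@(np.array(p)-c["origin"])); return q[:2]/q[2]
def blobs(mask,off,amin):
    cs,_=cv2.findContours(mask.astype(np.uint8),cv2.RETR_EXTERNAL,cv2.CHAIN_APPROX_NONE)
    return [(c+np.array(off)) for c in cs if cv2.contourArea(c)>amin]
E
python3 - <<'E'
from h import *
t=cv2.imread("pics/top0.png"); s=cv2.imread("pics/scene0.png")
# cap
c=t[250:285,380:412]; m=c.max(2)<45
for b in blobs(m,(380,250),60):
    e=cv2.minEnclosingCircle(b); p=cast("top",e[0],.105); print("cap",e,p, "reach",np.hypot(*p[:2]),"diam",2*e[1]*(1.085-.105)/466, "-> scene px",proj("scene",p))
hsv=cv2.cvtColor(t,cv2.COLOR_BGR2HSV); x0,y0=175,222
c=hsv[y0:280,x0:290]; m=(c[...,1]<45)&(c[...,2]>70)
for b in blobs(m,(x0,y0),200):
    r=cv2.minAreaRect(b); p=cast("top",r[0],.152)
    bx=np.array([cast("top",q,.152)[:2] for q in cv2.boxPoints(r)])
    print("flap",r,p.round(4),"sides",np.linalg.norm(bx[1]-bx[0]),np.linalg.norm(bx[2]-bx[1]))
for n,uv,z in(("mill",(283,192),.15),("salt",(327,292),.09),("honey",(465,302),.102),("orange",(373,295),.105),("red",(289,301),.105),("candle",(369,195),.1)): print(n,cast("top",uv,z).round(3))
a=cv2.resize(t[215:325,170:490],None,fx=2.4,fy=2.4,interpolation=cv2.INTER_CUBIC)
b=cv2.resize(s[270:390,240:430],None,fx=2.6,fy=2.6,interpolation=cv2.INTER_CUBIC)
o=np.zeros((a.shape[0]+b.shape[0],768,3),np.uint8); o[:a.shape[0],:a.shape[1]]=a;o[a.shape[0]:,:b.shape[1]]=b
cv2.imwrite("pics/crop1.png",o);print(o.shape)
E
```

```text
cap ((401.7185974121094, 266.230224609375), 9.796255111694336) [ 0.4588301  -0.22018773  0.105     ] reach 0.5089279848733292 diam 0.041203133087813086 -> scene px [367.09712844 302.42187642]
flap ((197.0, 249.0), (26.0, 26.0), 90.0) [0.4842 0.2023 0.152 ] sides 0.0526001537412738 0.05334791018590976
flap ((228.64410400390625, 246.37350463867188), (25.84671974182129, 27.150564193725586), 85.60128784179688) [0.4902 0.1388 0.152 ] sides 0.054952139101778916 0.05333820038928047
flap ((260.1498107910156, 243.8968963623047), (25.762231826782227, 27.009798049926758), 86.42366790771484) [0.4958 0.0753 0.152 ] sides 0.05490911749521982 0.053241459134927734
flap ((231.99996948242188, 250.5), (113.99998474121094, 56.99999237060547), -0.0) [0.4818 0.1317 0.152 ] sides 0.11676995017621454 0.23249823887464427
mill [0.606 0.032 0.15 ]
salt [ 0.404 -0.062  0.09 ]
honey [ 0.385 -0.352  0.102]
orange [ 0.398 -0.158  0.105]
red [0.384 0.017 0.105]
candle [ 0.616 -0.153  0.1  ]
(576, 768, 3)
```

View pics/crop1.png

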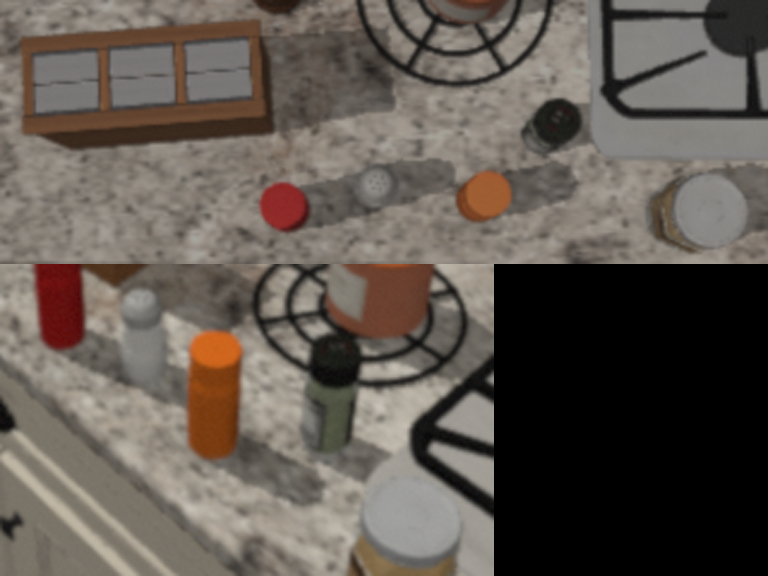

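The crop confirms it: crop (335,360), i.e. scene (368,306) / top (402,266), is glass with a black cap. Measured diameter is 41 mm and reach is 0.51 m, and the scene view agrees to about 3 mm. Mouths are 64 mm apart, caddy yaw is about 0.091, and mouth1 is at (0.490, 0.139). I'll feel for the empty bay with shut fingers.

```bash
cat >> h.py <<'E'
YAW=0.091; C=np.array([.4901,.1388]); yv=np.array([-np.sin(YAW),np.cos(YAW)])
M=[C+.064*yv,C,C-.064*yv]
ph=(np.pi+YAW)/2+0.0 ; ph=(np.pi/2+YAW+np.pi/2)/2
ROT=np.pi*np.array([np.cos(ph),np.sin(ph),0])
JAR=np.array([.4588,-.2202])
def P(xy,z): return np.array([xy[0],xy[1],z])
def st(l):
    s=get_state(); print(l,"t%.2f"%s["clock"],"tcp",np.round(s["tcp_pos"],4),"F",np.round(s["force"],1),"w",round(s["grip_width"],4),flush=True); return s
E
python3 - <<'E'
from h import *
hand.set_gripper(0.0)
empty=None
for i in(0,1):
    (manip.movep if i==0 else manip.move_straight)(P(M[i],.21),ROT); s0=st(f"above {i}")
    hit=manip.move_straight(P(M[i],.122),feed=.06,contact_N=14)
    s=st(f"probe {i} hit={hit} tip depth {.152-get_state()['tcp_pos'][2]+.022:.4f}")
    manip.move_straight(P(M[i],.21))
    if not hit: empty=i; break
st("end"); print("empty",empty)
E
```

```text
above 0 t2.88 tcp [0.4842 0.2037 0.2101] F [0.8 0.6 0. ] w -0.0002
probe 0 hit=True tip depth 0.0388 t4.01 tcp [0.4847 0.2028 0.1352] F [0.  0.2 8. ] w -0.0002
above 1 t5.23 tcp [0.4898 0.1393 0.2095] F [-0.7  0.4  0.5] w 0.0002
probe 1 hit=True tip depth 0.0448 t6.45 tcp [0.4901 0.1387 0.1292] F [ 0.2 -1.2  5.5] w 0.0
end t7.14 tcp [0.4895 0.1387 0.2092] F [ 0.6 -0.4 -0.5] w 0.0002
empty None
```

Bay 0 is occupied, with contact at 38.8 mm. Bay 1 is ambiguous at 44.8 mm, so I'll feel bay 2 and then bay 1 again, more slowly.

Run:
```python
from h import *
for i in(2,1):
    manip.move_straight(P(M[i],.21),ROT)
    hit=manip.move_straight(P(M[i],.145),feed=.06,contact_N=20); st(f"{i} 29mm hit={hit}")
    for d in (.034,.038,.042,.046,.050,.054):
        h=manip.move_straight(P(M[i],.174-d),feed=.03,contact_N=12); st(f"  d{d} hit={h}")
        if h: break
    manip.move_straight(P(M[i],.21))
st("end")
```

```text
2 29mm hit=False t8.95 tcp [0.4955 0.0749 0.1447] F [ 0.8 -0.  -3.5] w 0.0001
  d0.034 hit=False t9.27 tcp [0.496  0.0752 0.1399] F [ 0.9  0.  -2.1] w -0.0001
  d0.038 hit=False t9.55 tcp [0.4959 0.0751 0.1358] F [ 1.  -0.2 -1.1] w 0.0001
  d0.042 hit=True t9.76 tcp [0.4984 0.0756 0.1354] F [-1.5  0.2  8.6] w -0.0001
1 29mm hit=False t12.22 tcp [0.4896 0.1387 0.1446] F [ 0.6  1.2 -3.9] w 0.0001
  d0.034 hit=False t12.53 tcp [0.4902 0.1389 0.1399] F [ 0.3 -0.3 -1.7] w 0.0001
  d0.038 hit=False t12.82 tcp [0.4901 0.1388 0.1358] F [ 0.8  1.1 -0.8] w 0.0001
  d0.042 hit=False t13.10 tcp [0.49   0.1388 0.1317] F [ 0.4  0.9 -1.6] w 0.0001
  d0.046 hit=True t13.31 tcp [0.4906 0.1389 0.1292] F [-0.8  0.   8.3] w 0.0002
end t14.00 tcp [0.4895 0.1386 0.2092] F [-0.6  0.8 -0.5] w -0.0001
```

Bays 0 and 2 stop at cap depth, about 38.7 mm. Bay 1 lets the fingertips 6 mm deeper, to where the wider finger knuckles meet the mouth. So bay 1, the middle one, is empty. Next I'll pick up the jar.

Run:
```python
from h import *
manip.move_straight(P(M[1],.30),ROT,feed=.25)
manip.movep(P(JAR,.22),ROT)
hand.set_gripper(.07,30)
h=manip.move_straight(P(JAR,.083),feed=.12,contact_N=10); st(f"down hit={h}")
hand.set_gripper(.03,30); s=st("grip"); print(s["gripper_force"])
manip.move_straight(P(JAR,.12),feed=.1); s=st("lift"); print(s["gripper_force"])
ims=[grab_frame(n)[:,:,::-1] for n in("scene","top")]
a=ims[0][220:400,240:480];b=ims[1][180:330,300:500]
a=cv2.resize(a,None,fx=1.8,fy=1.8);b=cv2.resize(b,(int(200*1.8),int(150*1.8)))
o=np.zeros((324,800,3),np.uint8);o[:,:432]=a;o[:270,435:795]=b
cv2.imwrite("pics/lift.png",o)
```

```text
down hit=False t17.85 tcp [ 0.4593 -0.2204  0.0836] F [ 0.2 -0.1  0.3] w 0.0698
grip t18.22 tcp [ 0.4593 -0.2205  0.0836] F [ 0.2 -0.1  4.7] w 0.0405
29.654068797826767
lift t18.73 tcp [ 0.4587 -0.2198  0.1199] F [ 0.8  0.3 -1. ] w 0.0404
30.071461647748947
```

View pics/lift.png

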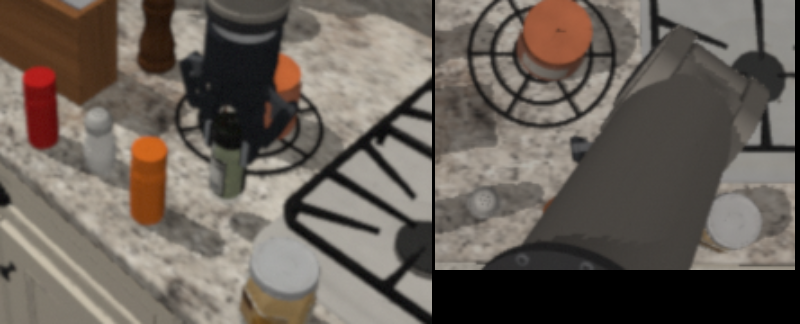

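The crop shows the jar held upright at about (228,150), off the worktop, with the neighbours undisturbed. I'll carry it to bay 1 and press it in.

Run:
```python
from h import *
hand.set_gripper(.03,45)
manip.move_straight(P(JAR,.29),feed=.2)
manip.movep(P(M[1],.29),ROT); manip.move_straight(P(M[1],.242),feed=.1); manip.hold(.2); s0=st("above")
for z in(.225,.215,.205,.195,.185,.178):
    h=manip.move_straight(P(M[1],z),feed=.03,contact_N=18); st(f"z{z} hit={h}")
    if h: break
im=grab_frame("scene")[:,:,::-1]; cv2.imwrite("pics/press.png",cv2.resize(im[120:300,190:390],None,fx=3,fy=3))
```

```text
above t22.23 tcp [0.4905 0.1389 0.2427] F [ 0.1 -0.1 -1.7] w 0.0398
z0.225 hit=True t22.68 tcp [0.4909 0.1391 0.231 ] F [-2.9 -0.9  8.4] w 0.0398
```

View pics/press.png

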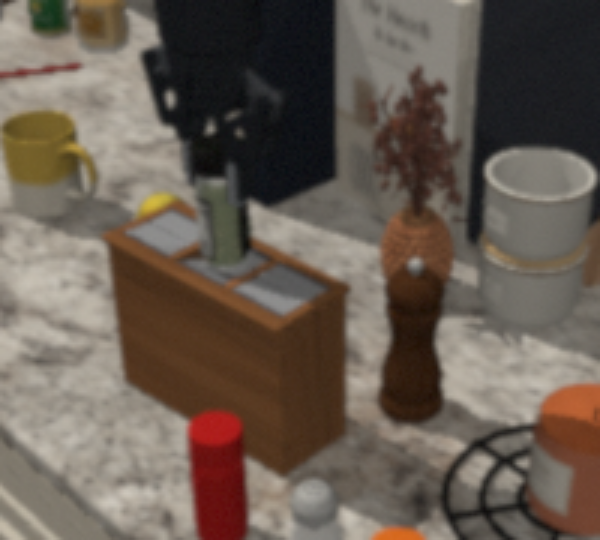

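The crop shows the jar touching the middle mouth at about (228,262), with the flaps barely deflected. I'll check its centring against the projected mouth before pushing harder.

Run:
```python
from h import *
im=grab_frame("scene")[:,:,::-1].copy(); f=7; x0,y0=225,160
o=cv2.resize(im[y0:y0+75,x0:x0+90],None,fx=f,fy=f,interpolation=cv2.INTER_CUBIC)
def px(p): q=proj("scene",p); return tuple(int(round(v)) for v in((q[0]-x0+.5)*f,(q[1]-y0+.5)*f))
xv=np.array([np.cos(YAW),np.sin(YAW)])
for m in M:
    pts=[px(P(m+a*.026*xv+b*.028*yv,.152)) for a,b in((1,1),(1,-1),(-1,-1),(-1,1))]
    cv2.polylines(o,[np.array(pts)],True,(0,255,255),1)
# jar as expected if centred: base circle
c=[px(P(M[1]+.0205*np.array([np.cos(t),np.sin(t)]),.153)) for t in np.linspace(0,6.28,40)]
cv2.polylines(o,[np.array(c)],True,(0,0,255),1)
cv2.imwrite("pics/ov.png",o); st("")
```

```text
t22.78 tcp [0.4908 0.1391 0.2312] F [-3.6 -1.   9. ] w 0.0404
```

View pics/ov.png

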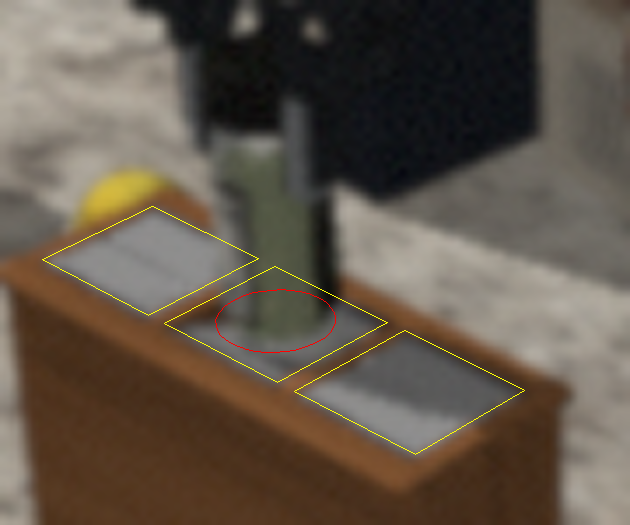

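The projected mouths fit the image. The jar's base sits about 2–3 mm too far in +x (right edge 338 against 335, bottom 345 against 352), and Fx of −3.6 N agrees. I'll back off, shift −2.5 mm in x, and press again.

Run:
```python
from h import *
xv=np.array([np.cos(YAW),np.sin(YAW)]); m=M[1]-.0025*xv
manip.move_straight(P(M[1],.24),feed=.1); manip.move_straight(P(m,.24),feed=.05); manip.hold(.1); st("above")
for z in(.229,.225,.22,.21,.20,.19,.182,.178):
    h=manip.move_straight(P(m,z),feed=.025,contact_N=18); s=st(f"z{z} hit={h}")
    if h and s["force"][2]>20: break
```

```text
above t23.38 tcp [0.4874 0.1386 0.2397] F [ 0.9  0.2 -1.5] w 0.0398
z0.229 hit=False t23.98 tcp [0.4888 0.1388 0.2301] F [-0.7  0.1  8.8] w 0.0396
z0.225 hit=False t24.28 tcp [0.488  0.139  0.2254] F [-1.3  1.   4.6] w 0.0399
z0.22 hit=False t24.63 tcp [0.4877 0.1389 0.2198] F [0.9 1.1 0.8] w 0.04
z0.21 hit=False t25.18 tcp [0.4873 0.1384 0.2096] F [ 0.4  0.5 -1.9] w 0.0402
z0.2 hit=False t25.73 tcp [0.4871 0.1385 0.1994] F [ 1.2  1.  -4.2] w 0.04
z0.19 hit=False t26.28 tcp [0.4872 0.1385 0.1896] F [ 0.9  1.3 -3.2] w 0.0401
z0.182 hit=False t26.75 tcp [0.4873 0.1385 0.1816] F [ 0.1 -0.2 -3.4] w 0.0401
z0.178 hit=False t27.06 tcp [0.4874 0.1385 0.1777] F [ 0.2  0.6 -3.2] w 0.0401
```

The jar is in past 53 mm without touching a cap, so bay 1 is confirmed empty. I'll release it, rise, shut the fingers and look.

Run:
```python
from h import *
xv=np.array([np.cos(YAW),np.sin(YAW)]); m=M[1]-.0025*xv
hand.set_gripper(.07); manip.move_straight(P(m,.265),feed=.12); hand.set_gripper(0.0); st("up")
im=grab_frame("scene")[:,:,::-1]; cv2.imwrite("pics/rel.png",cv2.resize(im[130:240,205:325],None,fx=5,fy=5,interpolation=cv2.INTER_CUBIC))
```

```text
up t29.00 tcp [0.4876 0.1386 0.265 ] F [-0.   0.6  0. ] w -0.0001
```

View pics/rel.png

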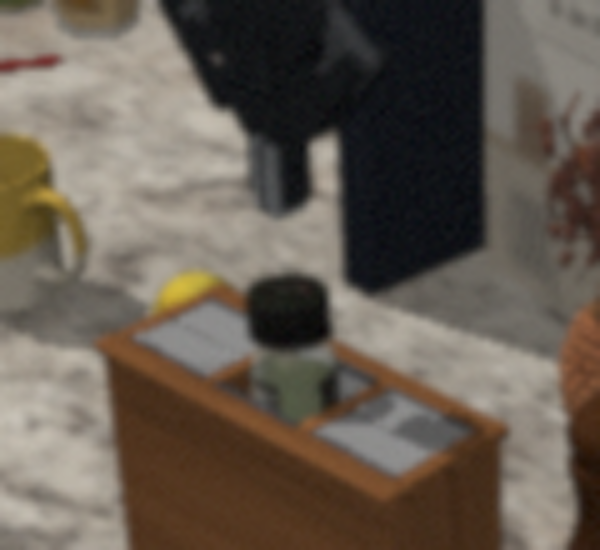

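The jar stands upright in the middle mouth, pinched by the flaps, with its cap at crop (288,295). The shut fingers are above it at crop (278,205). I'll push it home.

Run:
```python
from h import *
print(cast("scene",(205+288/5,130+295/5),.203))
manip.move_straight(P(M[1],.235),feed=.1)
for z in(.20,.18,.165,.155,.145,.138,.1335):
    h=manip.move_straight(P(M[1],z),feed=.04,contact_N=16); st(f"z{z} hit={h}")
    if h: break
```

```text
[0.48373665 0.13102348 0.203     ]
z0.2 hit=False t30.52 tcp [0.49   0.1388 0.1999] F [ 0.4  0.2 -0.8] w -0.0
z0.18 hit=False t31.18 tcp [0.4898 0.1387 0.1797] F [-0.4 -0.1 -0.4] w 0.0003
z0.165 hit=False t31.70 tcp [0.4898 0.1386 0.1646] F [ 0.7 -0.6  0.1] w 0.0
z0.155 hit=False t32.10 tcp [0.4898 0.1386 0.1546] F [ 0.3  0.2 -0.2] w 0.0002
z0.145 hit=False t32.50 tcp [0.4897 0.1388 0.1444] F [ 1.2  0.4 -4.9] w 0.0003
z0.138 hit=False t32.83 tcp [0.4899 0.1388 0.1376] F [ 0.2  0.9 -3.7] w 0.0002
z0.1335 hit=True t33.03 tcp [0.4925 0.1386 0.1353] F [-0.4  0.5  7.3] w -0.0001
```

Contact came at tcp 0.1353, which is cap depth 38.7 mm, so the jar is home. I'll retract and check.

Run:
```python
from h import *
manip.move_straight(P(M[1],.28),feed=.12); manip.movep(P([.42,.36],.32),ROT); manip.hold(.3); st("clear")
a=grab_frame("scene")[:,:,::-1][120:360,190:430]; b=grab_frame("top")[:,:,::-1][180:320,170:490]
o=np.zeros((400,800,3),np.uint8);o[:,:400]=cv2.resize(a,(400,400));o[:175,400:]=cv2.resize(b,(400,175));o[180:400,400:]=cv2.resize(b[35:95,0:120],(400,220))
cv2.imwrite("pics/end.png",o)
```

```text
clear t35.62 tcp [0.4206 0.3589 0.32  ] F [0.4 0.5 0.5] w -0.0003
```

View pics/end.png

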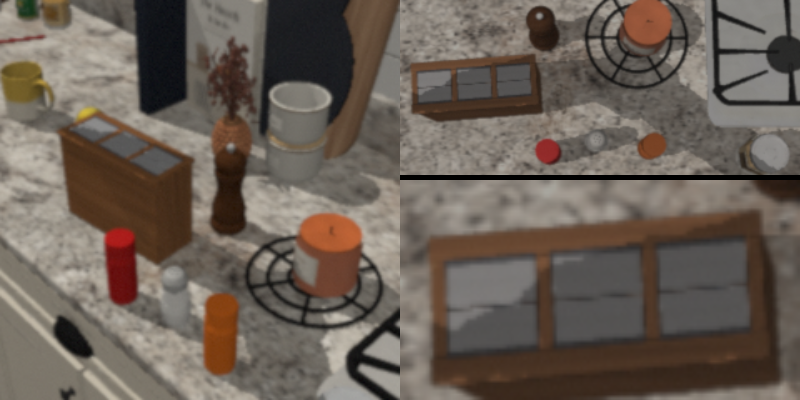

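All six flaps are shut and level (insets at (490,305), (598,297) and (703,287)). The jar is out of sight inside, and the bystanders are where they were.

```bash
python3 -c "
from workcell import *
print(ticket.job_done())"
```

```text
the job is handed in; nothing more can be done
None
```

The black-capped spice jar is home in the middle bay with all six flaps shut and the bystanders unmoved, and the job was handed in at about 36 s of the 58 s allowed; no verdict was returned.

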